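Shut and clamp the instrument container

ROBOT

A 6-joint arm with a two-finger parallel gripper is mounted at the origin on the work surface. World frame = base frame: x ahead of the robot, y to its left, z up, the work surface at z = 0. Lengths are in m, angles in rad, forces in N, time in s.
With the tool pointing down it reaches from about 0.25 to 0.775 m from the base axis. Payload 4 kg.
Tool frame: the origin (TCP) lies midway between the tips of the shut fingers; the grasp point (between the pads) lies 19 mm behind it; z points along the fingers, y is the direction in which the jaws open and shut (so a half turn about z gives the same grasp; the last joint's range is limited). The gripper opens to 94 mm and grips with 3 to 60 N. Pads are 16 mm wide; open, the fingers measure 119 mm over their backs; the gripper's body (75 mm by 177 mm) begins 78 mm behind the grasp point.
Start: joints at [1.228, 0.087, 1.371, -0, 1.684, -0.103], TCP at [0.131, 0.534, 0.206] pointing down, gripper open.
Joint ranges: [-3.1, 3.1], [-0.76, 2.03], [0.27, 2.55], [-1.08, 4.22], [0.17, 2.65], [-2.57, 2.57]. Speed limits (rad/s): [2.79, 2.79, 3.14, 3.14, 3.14, 3.14].

INTERFACE

Orientations are given as [roll, pitch, yaw] about the fixed x, y, z axes, in that order (R = Rz(yaw) Ry(pitch) Rx(roll)).
In Python, from bench import robot, cams gives the robot as it stands.
- The arm moves only by the tool step_arm, never from a script. Its argument "plan" is a list that holds one entry, the list of rows, each a list of 5 numbers: the shift along the world's x, y, z in mm, then the turn about the world's z in rad, then the opening in per cent of the stroke, from 0 (shut) to 100 (fully open). In form: [[[tx, ty, tz, turn, fingers], ...]]. A call has 1 to 8 rows; each row is the pose to reach, as a shift and turn from the pose commanded when the call began; what a row does not reach only later rows make up. A row lasts 1/12 s, in which the tool goes at most 41.7 mm and 7.16 degrees, less where a joint would pass 70% of its speed; a pose out of reach is approached as far as the arm can. A call with a gripper value outside its range is refused whole. The fingers move at their own pace and stop on an object; the grip force is fixed at half the most. Time passes only in rows, so rows that repeat a pose let the fingers close. It gives the time, the measured TCP pose, the force and the opening at its end, in the units of the state.
- robot.get_obs(): the state, without advancing time (a new reading comes with each control period).
- cams.snapshot(name): name is "side" or "top"; returns a dict with "frame" (420x560x3 uint8, red, green, blue), "camera_matrix" (3x3 intrinsics, pixels), "origin" and "attitude" of the camera in the world. Camera axes: x right, y down, z forward; pixel columns grow to the right and rows downward; lengths in m; the calibration is good to about 2 mm. A picture is of the moment at which its call begins. There is no depth.
- robot.close_job(): hands the job in, once; it reports no verdict.
The state is a dict: "time": time; "joint_positions": joint angles; "qvel": joint speeds; "joint_torque": joint torques, N m; "tool_pos": TCP position; "ee_rot": TCP orientation; "wrist_force": force on the tool from outside, world axes, zero at the start; "wrist_torque": the same for the moment, N m; "width": finger opening in m.
Only numpy, scipy, OpenCV 4.12 (cv2) and the standard library are available. Lean on these libraries where they do the work, as an engineer would, in place of code of your own. Each camera call takes 0.05 s, during which the arm holds its last target. There are 200 camera calls.

TASK

Push the ajar lid of the metal instrument container down until it is fully shut, then push the clamp lever on the container's near wall up and over its dead point so that it snaps down onto the lid and locks. Only push: do not swing the lid further open, and leave the bottle, bowl and jar where they stand.

Things in the scene. Friction and masses are not known exactly. Their poses are not given: they have to be found in the camera images.
- container: Open-topped aluminium box, 180 (its x) x 240 (its y) x 100 mm high, fixed to the table. Origin: centre of its underside, on the table. Its x axis points from the clamp wall (the wall nearer the robot) to the lid's hinge wall; z up. Looped wire carrying handles reach 21 mm out from its two end walls (+y, -y) at 60 mm height.
- lid (a joint): Lid angle (rad): 0 fully shut, growing as its near edge rises, at most 1.2. Hinged about the container's y axis on the far top rim, at x = +90, z = 100 mm in the container's frame. Flat plate, 188 x 248 x 12 mm, top face 112 mm above the table when shut. The hinge is stiff: the lid stays at any angle; about 1 to 2 N, pressed down near its free edge, moves it.
- lid_front (a point): Middle of the lid's top face close to its free (near) edge, 180 mm from the hinge; 112 mm above the table when shut.
- lever (a joint): Clamp lever angle (rad): 0 open (leaning 0.35 from upright, away from the lid), 0.35 upright, 1.92 locked (level over the lid, rubber foot on it). Over-centre spring, dead point at 0.6: below it the lever springs back to 0, above it it snaps by itself to 1.92 and stays. Leaving 0 takes 0.4 N m (8 N pushed square to it 50 mm from the pivot), falling to nothing at the dead point.
- lever_pivot (a point): Pivot axis of the lever (parallel to the container's y axis), at x = -110, y = 0, z = 130 mm in the container's frame, between two steel cheeks that reach 10 mm above it, on a base plate on the near wall. The lid must be shut before the lever passes its dead point, or it snaps against the lid's edge.
- lever_tip (a point): End of the lever, 80 mm from the pivot. The lever is a flat steel bar 20 mm wide and 6 mm thick; its last 45 mm is a black plastic grip 24 mm wide and 14 mm thick. The rubber foot, 16 mm across, stands 13 mm out of the lid-side face, 32 mm from the pivot.
- bottle: White plastic bottle, 60 mm across, 130 mm high, standing beside one end of the container. Origin: centre of its underside. Leave alone.
- bowl: Steel bowl, 100 mm across, 45 mm high, beside an end of the container. Origin: centre of its underside. Leave alone.
- jar: Amber glass jar with a white cap, 60 mm across, 70 mm high, beside an end of the container. Origin: centre of its underside. Leave alone.

How it is judged:
By the outcome, as a careful person would: the job done as asked, in the order asked, and still so for the second after the job is handed in, with the robot touching nothing.
It also fails if it takes over 38 s, if anything falls off the work surface, if the arm or the gripper's body presses on something with over 40 N, if the wrist force passes 120 N, or if a joint passes its speed limit or range.

## Working session

There is one attempt and no reset: what is moved stays moved. The work goes in short steps, Python scripts to look and compute and a tool call to move; the robot and the scene stay as the last step left them, time stands still between calls to the robot, and variables do not carry over. Pictures are saved under pics/ and viewed, about 8 in all and at most 12, crops included, and the job is handed in when it is done.

Besides the shell and the picture viewer there is one more tool, called after "Call:" as name(argument=value, ...) on one line, values as JSON. step_arm: Moves the arm, as the interface text tells. Its arguments: {"type":"object","properties":{"plan":{"type":"array"}},"required":["plan"]}

```bash
mkdir -p pics
cat > h.py <<'E'
import numpy as np, cv2
from bench import robot, cams
def snap(n,f):
    s=cams.snapshot(n); cv2.imwrite('pics/'+f,s['frame'][:,:,::-1]); np.savez('pics/'+f[:-4],**{k:s[k] for k in s}); return s
E
python3 - <<'E'
from h import *
for n in('side','top'):
    s=snap(n,n+'0.png'); print(n,s['camera_matrix'],s['origin'],s['attitude'])
print(robot.get_obs())
a=cv2.imread('pics/side0.png');b=cv2.imread('pics/top0.png')
E
```

```text
side [[518.7082765    0.         284.23640918]
 [  0.         518.7082765  207.16261478]
 [  0.           0.           1.        ]] [0.40694256 1.05776797 0.80795701] [-2.1412336  -0.01946612 -2.93806256]
top [[386.53861205   0.         282.4141605 ]
 [  0.         386.53861205 203.25122897]
 [  0.           0.           1.        ]] [0.477261   0.07002289 1.05570095] [-2.98715909 -0.02801603 -1.57282748]
{'time': 0.1, 'joint_positions': array([ 1.22791173e+00,  8.78654088e-02,  1.37208831e+00, -1.89193052e-05,
        1.68360845e+00, -1.03145290e-01]), 'qvel': array([-1.00680549e-05, -2.34105899e-03, -4.94979331e-03, -7.01593483e-04,
        6.17170118e-04, -4.51936508e-04]), 'joint_torque': array([ 1.87400496e-03, -3.41249013e+01, -3.03304732e+01,  7.20210909e-02,
        3.03049141e-02, -7.82100051e-05]), 'tool_pos': array([0.13046469, 0.53379188, 0.20443732]), 'ee_rot': array([-3.13963167e+00, -1.84082799e-04,  2.90185106e+00]), 'wrist_force': array([ 0.03368738,  0.26540952, -0.8277109 ]), 'wrist_torque': array([ 0.0268943 ,  0.00092299, -0.00532607]), 'width': 0.0939426320753576}
```

View pics/side0.png

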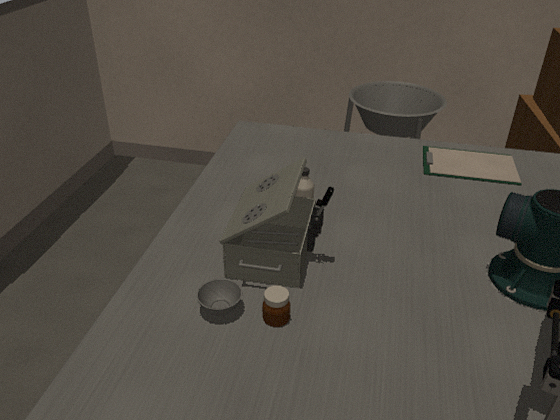

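View pics/top0.png

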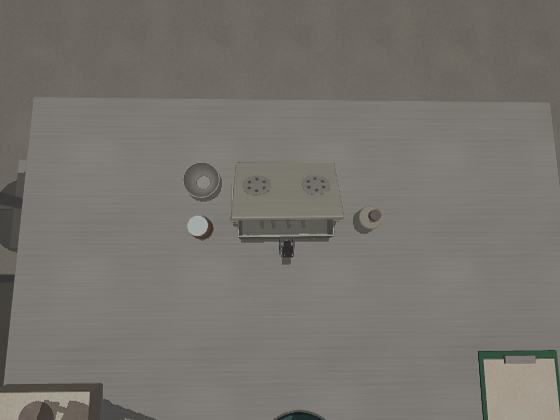

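The pictures show the container nearly square to the world axes. In the top view the hinge edge is at row 163 (cols 236–336), the lid's free edge at row 219 (231–342), the near rim at about row 236 and the lever at about (287,247). The bottle is at (370,218), the jar at (198,226) and the bowl at (202,181).

```bash
cat >> h.py <<'E'
from scipy.spatial.transform import Rotation as Ro
def ray(s,p):
    R=Ro.from_euler('xyz',s['attitude']).as_matrix()
    d=R@np.linalg.inv(s['camera_matrix'])@[p[0],p[1],1.]
    return np.array(s['origin']),d
def onz(s,p,z):
    o,d=ray(s,p); return (o+d*(z-o[2])/d[2]).round(4)
def proj(s,X):
    R=Ro.from_euler('xyz',s['attitude']).as_matrix()
    q=s['camera_matrix']@(R.T@(np.array(X)-s['origin'])); return (q[:2]/q[2]).round(1)
def tri(a,p,b,q):
    A=[];B=[]
    for s,x in((a,p),(b,q)):
        o,d=ray(s,x); d=d/np.linalg.norm(d); P=np.eye(3)-np.outer(d,d); A.append(P);B.append(P@o)
    return np.linalg.lstsq(np.vstack(A),np.hstack(B),rcond=None)[0].round(4)
E
python3 - <<'E'
from h import *
t=dict(np.load('pics/top0.npz'));s=dict(np.load('pics/side0.npz'))
for n,p,z in(('hingeL',(236,163),.106),('hingeR',(336,163),.106),('rimL',(239,236),.1),('rimR',(335,236),.1),('jarcap',(198,226),.07),('bottletop',(375,215),.13),('bowl',(202,181),.045)): print(n,onz(t,p,z))
print('free L',tri(t,(231,219),s,(305,160)), tri(t,(231,219),s,(222,242)), tri(t,(342,219),s,(305,160)))
print('hinge L',tri(t,(236,163),s,(222,242)))
a=cv2.imread('pics/top0.png')[150:270,220:390];b=cv2.imread('pics/side0.png')[150:300,215:345]
A=cv2.resize(a,(600,424),interpolation=2);B=cv2.resize(b,(520,600),interpolation=2)
A=cv2.resize(A,(400,282));B=cv2.resize(B,(390,450))
c=np.zeros((450,790,3),np.uint8);c[:282,:400]=A;c[:,400:]=B
cv2.imwrite('pics/crop.png',cv2.convertScaleAbs(c,alpha=1.6))
E
```

```text
hingeL [0.7275 0.1599 0.106 ]
hingeR [ 0.7288 -0.0932  0.106 ]
rimL [0.5442 0.1501 0.1   ]
rimR [ 0.5441 -0.0874  0.1   ]
jarcap [0.5717 0.2569 0.07  ]
bottletop [ 0.593  -0.1812  0.13  ]
bowl [0.6939 0.2549 0.045 ]
free L [0.5517 0.1455 0.3303] [0.6461 0.1834 0.1284] [ 0.5761 -0.0858  0.2083]
hinge L [0.7246 0.1594 0.107 ]
```

View pics/crop.png

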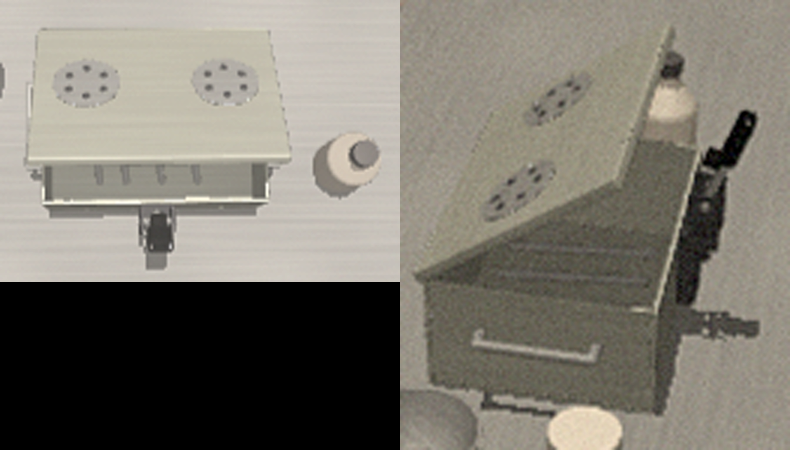

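Run:
```python
from h import *
t=dict(np.load('pics/top0.npz'));s=dict(np.load('pics/side0.npz'))
print('freeL',tri(t,(231,218),s,(288.3,211)),'freeR',tri(t,(342,219),s,(305.7,159.3)))
print('tip',tri(t,(287,247),s,(330,189)), onz(t,(287,247),.205),proj(t,[.498,.032,.205]),proj(s,[.498,.032,.205]))
print('pivot pred',proj(t,[.525,.032,.13]),proj(s,[.525,.032,.13]))
```

```text
freeL [0.5738 0.1585 0.2123] freeR [ 0.5751 -0.0854  0.2107]
tip [0.506  0.0356 0.2052] [0.5127 0.0361 0.205 ] [288.9 253.8] [330.7 188.3]
pivot pred [287.4 243.2] [317.3 214.2]
```

Call:
step_arm(plan=[[[30,-30,30,0.1,0],[60,-60,60,0.2,0],[90,-90,100,0.24,0],[120,-120,115,0.24,0],[150,-150,115,0.24,0],[180,-180,115,0.24,0],[210,-210,115,0.24,0],[240,-240,115,0.24,0]]])

```text
time: 0.77
tool_pos: [0.3443, 0.3201, 0.32]
ee_rot: [3.141, 0.001, -3.141]
wrist_force: [-0.0, 0.3, -0.6]
width: 0.044
```

The measurements agree: free edge at z≈0.211 (lid about 0.6 rad), 244 mm long, lever tip at (≈0.50, 0.035, 0.205). I'll move over the lid next.

Call:
step_arm(plan=[[[25,-30,0,0,0],[55,-60,0,0,0],[85,-90,0,0,0],[115,-120,0,0,0],[145,-150,0,0,0],[175,-185,0,0,0],[205,-220,0,0,0],[230,-258,0,0,0]]])

```text
time: 1.43
tool_pos: [0.5655, 0.0747, 0.3185]
ee_rot: [3.141, -0.001, -3.141]
wrist_force: [1.7, 0.9, 0.5]
width: 0.0004
```

Call:
step_arm(plan=[[[0,0,0,0,0],[0,0,0,0,0]]])

```text
time: 1.6
tool_pos: [0.565, 0.0745, 0.3176]
ee_rot: [3.141, -0.004, 3.138]
wrist_force: [0.0, -0.4, -0.4]
width: 0.0008
```

Call:
step_arm(plan=[[[18,-20,0,0,0],[35,-40,-15,0,0],[35,-40,-40,0,0],[35,-40,-65,0,0],[35,-40,-85,0,0],[35,-40,-100,0,0],[35,-40,-110,0,0],[35,-40,-120,0,0]]])

```text
time: 2.27
tool_pos: [0.5989, 0.0378, 0.1997]
ee_rot: [3.141, 0.001, -3.139]
wrist_force: [0.1, -1.3, 3.4]
width: 0.0005
```

Call:
step_arm(plan=[[[0,0,-10,0,0],[0,0,-20,0,0],[0,0,-30,0,0],[0,0,-40,0,0],[0,0,-50,0,0],[0,0,-60,0,0],[0,0,-67,0,0],[0,0,-73,0,0]]])

```text
time: 2.93
tool_pos: [0.5988, 0.0363, 0.125]
ee_rot: [3.141, -0.002, -3.142]
wrist_force: [-2.0, -1.1, 2.5]
width: 0.0006
```

Call:
step_arm(plan=[[[0,0,-4,0,0],[0,0,-8,0,0],[0,0,-11,0,0],[0,0,-13,0,0],[0,0,-13,0,0]]])

```text
time: 3.35
tool_pos: [0.5996, 0.0364, 0.1131]
ee_rot: [3.142, 0.0, -3.141]
wrist_force: [-0.2, 0.1, 0.3]
width: 0.0002
```

Call:
step_arm(plan=[[[0,0,-2,0,0],[0,0,-4,0,0],[0,0,-4,0,0]]])

```text
time: 3.6
tool_pos: [0.6, 0.0364, 0.1122]
ee_rot: [-3.142, 0.003, -3.141]
wrist_force: [-3.9, -0.2, 8.7]
width: 0.0008
```

Force jumps to 8.7 N at z = 0.112, so the lid is on its stop. I'll press slightly more, then go up and back.

Call:
step_arm(plan=[[[0,0,-2,0,0],[0,0,-2,0,0]]])

```text
time: 3.77
tool_pos: [0.6, 0.0364, 0.1121]
ee_rot: [-3.141, 0.004, -3.141]
wrist_force: [-6.9, 0.8, 14.9]
width: 0.0005
```

Call:
step_arm(plan=[[[0,0,20,0,0],[0,0,60,0,0],[0,0,100,0,0],[0,0,140,0,0],[0,0,180,0,0],[-35,0,190,0,0],[-70,0,190,0,0],[-105,0,190,0,0]]])

```text
time: 4.43
tool_pos: [0.4948, 0.0364, 0.2988]
ee_rot: [3.142, 0.004, -3.141]
wrist_force: [-0.1, -0.1, 0.4]
width: 0.0002
```

Call:
step_arm(plan=[[[-30,0,0,0,0],[-50,0,0,0,0],[-50,0,0,0,0]]])

```text
time: 4.68
tool_pos: [0.4423, 0.0366, 0.2992]
ee_rot: [3.142, 0.004, -3.141]
wrist_force: [0.0, 0.7, 0.0]
width: 0.0007
```

Run:
```python
from h import *
a=snap('top','t1.png')['frame'][130:290,180:400];b=snap('side','s1.png')['frame'][100:320,200:400]
c=np.zeros((440,790,3),np.uint8);A=cv2.resize(a,(390,284));B=cv2.resize(b,(400,440));c[:284,:390]=A;c[:,390:]=B
cv2.imwrite('pics/c1.png',cv2.convertScaleAbs(c[:,:,::-1],alpha=1.6)); print(robot.get_obs()['tool_pos'])
```

```text
[0.44487012 0.03645206 0.29817243]
```

View pics/c1.png

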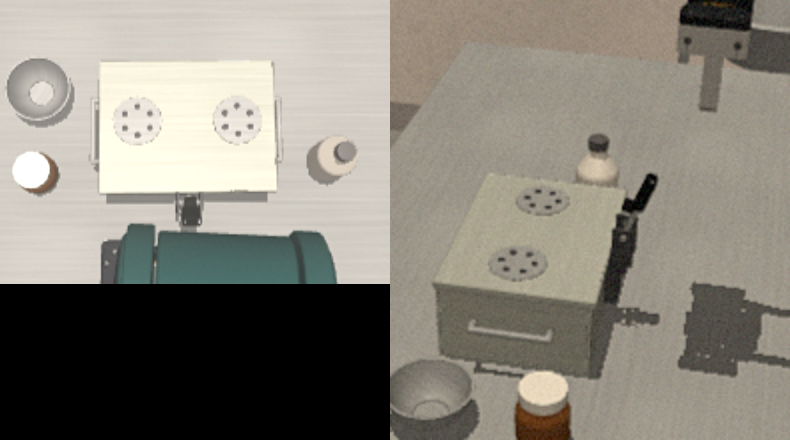

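The lid is flat and shut, the lever is still open, and the other objects haven't moved. Next I'll lower in front of the lever and push in +x.

Call:
step_arm(plan=[[[0,0,-35,0,0],[0,-1,-70,0,0],[0,-1,-100,0,0],[0,-1,-118,0,0],[0,-1,-118,0,0],[10,-1,-118,0,0],[20,-1,-118,0,0],[30,-1,-118,0,0]]])

```text
time: 5.45
tool_pos: [0.4773, 0.0353, 0.1816]
ee_rot: [-3.142, 0.004, -3.141]
wrist_force: [0.6, 0.2, 0.3]
width: 0.0003
```

Call:
step_arm(plan=[[[8,0,0,0,0],[16,0,0,0,0],[24,0,0,0,0],[32,0,0,0,0],[40,0,0,0,0]]])

```text
time: 5.87
tool_pos: [0.515, 0.0355, 0.1813]
ee_rot: [3.141, -0.0, -3.141]
wrist_force: [-4.6, 1.0, 4.0]
width: 0.0003
```

Call:
step_arm(plan=[[[8,0,0,0,0],[16,0,0,0,0],[24,0,0,0,0],[32,0,0,0,0],[38,0,0,0,0],[38,0,0,0,0],[38,0,0,0,0]]])

```text
time: 6.45
tool_pos: [0.5527, 0.0353, 0.1792]
ee_rot: [3.142, -0.001, -3.141]
wrist_force: [0.1, 0.4, -0.1]
width: 0.0006
```

Call:
step_arm(plan=[[[0,0,40,0,0],[0,0,80,0,0],[0,0,120,0,0],[-40,0,130,0,0],[-80,0,130,0,0],[-120,0,130,0,0],[-150,0,130,0,0],[-150,0,130,0,0]]])

```text
time: 7.12
tool_pos: [0.3983, 0.0357, 0.3115]
ee_rot: [-3.141, 0.003, -3.141]
wrist_force: [1.5, -0.2, -0.3]
width: 0.0008
```

Run:
```python
from h import *
a=snap('top','t2.png')['frame'][130:290,180:400];b=snap('side','s2.png')['frame'][100:320,200:400]
c=np.zeros((440,790,3),np.uint8);A=cv2.resize(a,(390,284));B=cv2.resize(b,(400,440));c[:284,:390]=A;c[:,390:]=B
cv2.imwrite('pics/c2.png',cv2.convertScaleAbs(c[:,:,::-1],alpha=1.6)); print(robot.get_obs()['tool_pos'])
```

```text
[0.40186299 0.03546074 0.3103994 ]
```

View pics/c2.png

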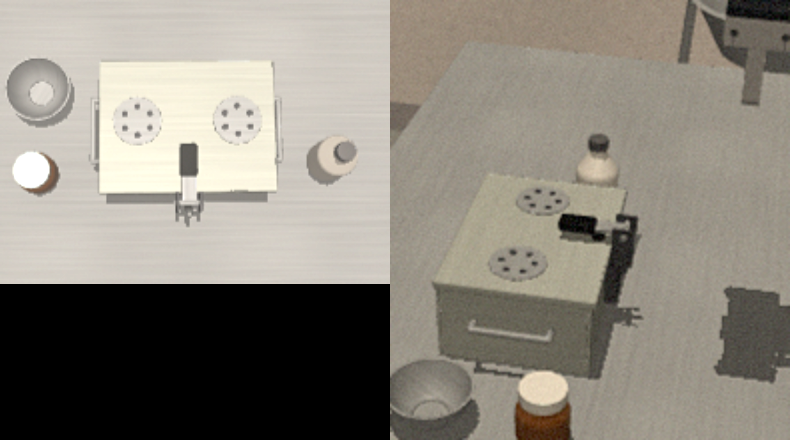

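The lever lies over the shut lid, with its tip at crop (189,143). I'll check that against the locked length and hand in.

Run:
```python
from h import *
t=dict(np.load('pics/top0.npz'));s=dict(np.load('pics/s2.npz'))
t2=dict(np.load('pics/t2.npz'))
print(tri(t2,(180+189*220/390,130+143*160/284),s,(200+(560-390)/2,100+224/2)),'expected .605 .034 .13')
print(robot.close_job())
```

```text
[0.6035 0.0334 0.1253] expected .605 .034 .13
the job is handed in; nothing more can be done
None
```

The lid is shut and the lever is locked over it. I handed the job in at about 7.2 s of the 38 s allowed.

- **Lid:** I pushed it down with the closed fingertips. At z = 0.112 m, its shut height, it came onto its stop, and the wrist force there rose from 0.3 N to about 15 N. The picture taken before the lever push showed the lid flat and shut.
- **Lever:** I pushed it in +x past its dead point, with about 5 N measured against the push. It then snapped over by itself, with no force left on the tool.
- **Last check:** The lever tip measured (0.604, 0.033, 0.125) m, against about (0.605, 0.034, 0.13) m expected when locked. The 5 mm height difference is within what I can read from the pixels.
- **Other objects:** The bottle, bowl and jar look unmoved between the last two pictures, and the arm stands clear of everything. No check failed.

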